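# Dock a culture dish and trip the guarded foot switch

## Task

Set the culture dish centred on the round mark of the imaging dock's bed and press it down, still level, until the bed is fully home. Then reach in under the hood of the foot switch, press its pedal down to the stop, hold it there for half a second and let it spring back. The dish stays docked and the vial, timer and tissue pad stay where they are.

Things in the scene. Friction and masses are not known exactly. Their poses are not given: they have to be found in the camera images.
- dish: flat round lidded culture dish, clear plastic, 54 mm diameter (lid rim up to 58 mm), solid to 13 mm high, 25 g, lying on the desk between the two devices, a little nearer the robot. Origin: centre of its underside; z is up. Grasp across its diameter.
- dock: imaging dock, fixed: low grey square frame 124 x 124 mm, 22 mm high, with a square opening in which the aluminium bed (82 x 82 mm) stands. It stands on the right, the foot switch on the left. Origin: centre of its underside; z up.
- bed_top (a point): centre of the bed's flat top surface, at the middle of the black round mark (61 mm diameter). Up, the bed stands 24 mm over the desk (2 mm proud of the frame); fully home 16 mm (6 mm below the frame's top). Moves with the bed; z up.
- bed (a joint): travel of the bed in m: 0 up, 0.008 fully home. It has no spring: about 4 N moves it down and it stays where it is left.
- foot_switch: foot switch, fixed: dark base plate 130 (x) x 96 (y) x 10 mm, grey box hood open only in front. Origin: centre of underside; +x points from the open front into the hood, z up. Hood: x = -30 mm (lip) to 65 mm (back wall), roof z = 101 to 106 mm, 86 mm clear between its sides. The pedal lies wholly under it: lean the shut fingers inward, about 45 degrees, gripper body in front of and above the lip.
- hood_lip (a point): middle of the lower front edge of the hood's roof, 101 mm over the desk; axes as the foot switch's.
- pedal_edge (a point): middle of the top edge of the pedal's free end, at the mouth, 9 mm behind the lip; 39 mm over the desk at rest, 26 mm fully down; moves with the pedal. Pedal: dark ribbed plate 74 wide (y), 72 long, 6 mm thick, sloping up to the mouth, hinged at its far end (50 mm behind the foot switch's origin, 22 mm over the desk). Best pressed 8 to 15 mm inward of this edge, mid-width.
- pedal (a joint): angle of the pedal in rad: 0 at rest (up), 0.18 down at its stop. A spring of about 3 N at first and 8 N at the stop, at the free edge, returns it.
- vial: small bottle, 27 mm diameter, 68 mm high, upright behind the dish; leave alone. Origin: centre of its underside.
- bench_timer: black bench timer 62 x 62 x 18 mm, on the left near the robot; leave alone. Origin: centre of its underside.
- tissue: pad of lens tissue 112 x 68 x 10 mm, on the right near the robot; leave alone. Origin: centre of its underside.
Mind the look-alikes: they are no part of the job. What is shaped like the dish but purple is not meant.

How it is judged:
By the outcome, as a careful person would: the job done as asked, in the order asked, and still so for the second after the job is handed in, with the robot touching nothing.
It also fails if it takes over 62 s, if anything falls off the work surface, if the arm or the gripper's body presses on something with over 40 N, if the wrist force passes 120 N, or if a joint passes its speed limit or range.

## Robot

A 6-joint arm with a two-finger parallel gripper is mounted at the origin on the work surface; the furniture and walls round the work are solid. World frame = base frame: x ahead of the robot, y to its left, z up, the work surface at z = 0. Lengths are in m, angles in degrees, forces in N, time in s.
With the tool pointing down it reaches from about 0.25 to 0.725 m from the base axis. Payload 9.7 kg.
Tool frame: the origin (TCP) lies at the very end of the fingers, on their centre line; the grasp point (between the pads) lies 19 mm behind it (arm.grip_point_offset is the distance from the TCP to the grasp point, in m); z points along the fingers, y is the line along which they close (so a half turn about z gives the same grasp; the last joint's range is limited). The gripper opens to 85 mm and grips with 20 to 120 N. Pads are 22 mm wide; open, the fingers measure 114 mm over their backs; the gripper's body (76 mm by 85 mm) begins 54 mm behind the grasp point. The pads swing forward as they close: fully open they stand 13 mm farther back than shut.
Start: joints at [68.468, 4.979, 10.078, 95.1, 0, 90], TCP at [0.202, 0.512, 0.231] pointing down, gripper open.
Joint ranges: [-179.16, 179.16], [-48.56, 103.87], [-65.8, 70.77], [-126.05, 130.52], [-82.76, 87.17], [-180, 180]. Speed limits (degrees/s): [127.2, 127.2, 147.25, 180, 180, 180].

## Interface

Orientations are given as [roll, pitch, yaw] about the fixed x, y, z axes, in that order (R = Rz(yaw) Ry(pitch) Rx(roll)).
In Python, from cell import arm gives the robot as it stands. The module is installed in compiled form; this text tells all that it offers.
- The arm moves only by the tool drive_tool, never from a script. Its argument "plan" is a list of rows, each a list of 7 numbers: the shift along the tool's x, y, z in mm, then the turn, a rotation vector about the tool's x, y, z in degrees, then the opening, from 0 (shut) to 1 (fully open). In form: [[tx, ty, tz, ax, ay, az, claw], ...]. A call has exactly 10 rows; each row is the pose to reach, as a shift and turn from the pose commanded when the call began, along the tool's axes at that moment; what a row does not reach only later rows make up. A row lasts 1/10 s, in which the tool goes at most 50 mm and 8.59 degrees, less where a joint would pass 70% of its speed; a pose out of reach is approached as far as the arm can. A call with a gripper value outside its range is refused whole. The fingers move at their own pace and stop on an object; the grip force is fixed at half the most. Time passes only in rows, so rows that repeat a pose let the fingers close, or fill a call up. It gives the time, the measured TCP pose, the force, the opening and the grip force at its end, in the units of the state.
- arm.get_state(): the state, without advancing time (a new reading comes with each control period).
- arm.capture(name): name is "scene" or "top" or "wrist"; returns (picture, depth): 400x640x3 uint8, blue, green, red; 400x640 float32, m along the optical axis (not along the pixel's ray), 0 where there is no reading.
- arm.camera_params(name): a dict with "camera_matrix" (3x3 intrinsics, pixels), "R" (3x3) and "t" (3): a world point X has camera coordinates R X + t. Camera axes: x right, y down, z forward; pixel columns grow to the right and rows downward; lengths in m; the calibration is good to about 2 mm. A picture is of the moment at which its call begins: read the wrist's pose just before it. camera_params takes no time and is no camera call; for the wrist camera it gives the pose at the moment of the call.
- arm.sign_off(): hands the job in; it is judged then, once.
Trained networks look in the newest picture that a camera, given by its name, has taken for a name from the list of things; names that differ only in an ending like _2 or _b are one class to them, and where a whole thing is asked for, a point or a joint stands for the part that bears it (a point fixed in the world has none). Each returns a list of dicts, best first, with "conf" (0 to 1); they miss things now and then, are a little off and sometimes report something else, mostly with a low value. They report only what shows in the picture. A call takes as long as a camera call. They do not tell look-alikes from the thing itself.
- arm.find_in(camera, thing): "rect" ([left, top, right, bottom] in pixels, round what is visible of it).
The state is a dict: "time": time; "joints": joint angles; "joint_velocities": joint speeds; "effort": joint torques, N m; "ee_pos": TCP position; "orientation": TCP orientation; "force": force on the tool from outside, world axes, zero at the start; "torque": the same for the moment, N m; "gripper_width": finger opening in m; "gripper_force": force on a finger pad.
Only numpy, scipy, OpenCV 4.12 (cv2) and the standard library are available. Lean on these libraries where they do the work, as an engineer would, in place of code of your own. Each camera call takes 0.05 s, during which the arm holds its last target. There are 200 camera calls.

## Working session

There is one attempt and no reset: what is moved stays moved. The work goes in short steps, Python scripts to look and compute and a tool call to move; the robot and the scene stay as the last step left them, time stands still between calls to the robot, and variables do not carry over. Pictures are saved under pics/ and viewed, at most 10 in all, crops included, and the job is handed in when it is done.

Besides the shell and the picture viewer there is one more tool, called after ">>>" as name(argument=value, ...), one argument or row to a line, values as JSON. drive_tool: Moves the arm, as the interface text tells. Its arguments: {"type":"object","properties":{"plan":{"type":"array","items":{"type":"array","items":{"type":"number"}}}},"required":["plan"]}

```bash
mkdir -p pics; cat > h.py <<'E'
import numpy as np, cv2
from cell import arm
from scipy.spatial.transform import Rotation as Ro
def pose():
    s=arm.get_state(); return np.array(s["ee_pos"]),Ro.from_euler('xyz',s["orientation"],degrees=True)
def cap(n):
    p=arm.camera_params(n); im,d=arm.capture(n); return im,d,np.array(p["camera_matrix"]),np.array(p["R"]),np.array(p["t"])
def cloud(d,K,R,t):
    v,u=np.mgrid[:d.shape[0],:d.shape[1]]
    c=np.stack([(u-K[0,2])/K[0,0]*d,(v-K[1,2])/K[1,1]*d,d],-1)
    w=(c-t)@R; w[d<=0]=np.nan; return w
def toworld(px,z,K,R,t):
    r=R.T@np.linalg.inv(K)@np.array([px[0],px[1],1.]); o=-R.T@t; return o+r*(z-o[2])/r[2]
E
python3 - <<'E'
from h import *
for n in ("scene","top"):
    im,d,K,R,t=cap(n); cv2.imwrite(f"pics/{n}0.png",im); np.savez(f"{n}0.npz",im=im,d=d,K=K,R=R,t=t)
    print(n,-R.T@t,K[0,0])
    for th in ("dish","dock","bed_top","foot_switch","hood_lip","pedal_edge","vial"):
        print(th,[(np.round(x["rect"]).tolist(),round(x["conf"],2)) for x in arm.find_in(n,th)][:4])
print(arm.get_state())
E
```

```text
scene [ 0.95865511 -0.71073914  0.58965059] 373.39313425820956
dish [([290.0, 182.0, 307.0, 195.0], 0.82), ([298.0, 225.0, 326.0, 242.0], 0.68), ([284.0, 198.0, 308.0, 216.0], 0.63)]
dock [([243.0, 239.0, 325.0, 299.0], 0.79), ([221.0, 211.0, 262.0, 249.0], 0.17)]
bed_top [([255.0, 248.0, 309.0, 284.0], 0.67), ([301.0, 224.0, 325.0, 243.0], 0.64)]
foot_switch [([342.0, 160.0, 399.0, 220.0], 0.75)]
hood_lip [([340.0, 165.0, 400.0, 217.0], 0.75)]
pedal_edge []
vial [([356.0, 229.0, 370.0, 254.0], 0.79)]
top [ 0.43307884 -0.16073     1.03871479] 487.04004381883334
dish [([254.0, 246.0, 283.0, 276.0], 0.89), ([288.0, 220.0, 313.0, 246.0], 0.75), ([314.0, 173.0, 341.0, 202.0], 0.69)]
dock [([358.0, 134.0, 418.0, 204.0], 0.92), ([366.0, 149.0, 408.0, 194.0], 0.33)]
bed_top [([190.0, 127.0, 278.0, 205.0], 0.75), ([366.0, 150.0, 412.0, 192.0], 0.59)]
foot_switch [([188.0, 127.0, 274.0, 206.0], 0.89), ([367.0, 148.0, 410.0, 195.0], 0.72)]
hood_lip [([191.0, 123.0, 272.0, 206.0], 0.91), ([315.0, 173.0, 340.0, 199.0], 0.74)]
pedal_edge [([244.0, 172.0, 244.0, 178.0], 0.37)]
vial [([306.0, 117.0, 317.0, 135.0], 0.64)]
{'time': 0.8, 'joints': array([ 6.84689278e+01,  4.97628574e+00,  1.00769944e+01,  9.50983991e+01,
       -3.71896052e-04,  8.99989202e+01]), 'joint_velocities': array([-0.07610306, -0.00335886, -0.02091701, -0.03797243, -0.02031487,
       -0.01207845]), 'effort': array([ 6.44715747e-04, -5.20039773e+01,  4.64845133e+01,  8.93095821e-04,
        6.62722664e-05,  3.41936527e-05]), 'ee_pos': array([0.20185276, 0.51161422, 0.23129831]), 'orientation': array([1.79997690e+02, 3.71939580e-04, 1.58470008e+02]), 'force': array([-0.56419177,  0.07578163, -0.14769525]), 'torque': array([ 0.00933429, -0.00856324,  0.03090563]), 'gripper_force': 0.0, 'gripper_width': 0.08555232337446654}
```

```bash
python3 - <<'E'
import cv2
a=cv2.imread("pics/top0.png")[100:300,170:440]
cv2.imwrite("pics/topc.png",cv2.resize(a,None,fx=2.9,fy=2.9,interpolation=cv2.INTER_CUBIC))
E
```

```text
(no output)
```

View pics/topc.png

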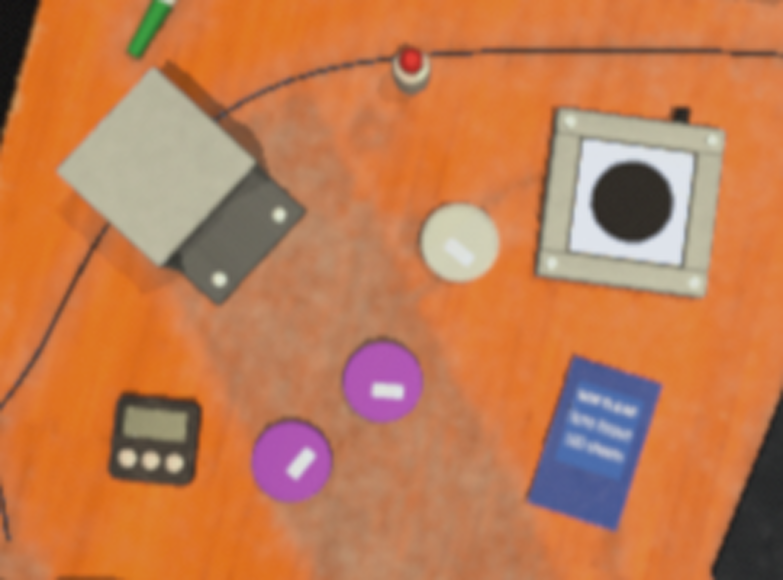

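View pics/scene0.png

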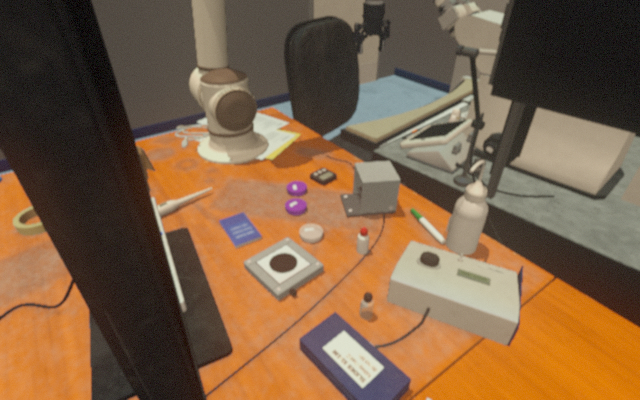

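The crop of the top view shows three dish shapes. In full-image pixels they are a clear/whitish one at (328,183) and purple ones at (302,231) and (270,259). The clear one, between the two devices, is the dish; the purple ones are look-alikes. The dock mark is at (388,169), and the foot switch hood at (225,158) opens toward the lower right. The scene view agrees: dish (311,233), mark (283,263), foot switch (372,190).

```bash
python3 - <<'E'
from h import *
for n in ("top","scene"):
    z=np.load(n+"0.npz"); im,d,K,R,t=[z[k] for k in("im","d","K","R","t")]
    w=cloud(d,K,R,t)
    hsv=cv2.cvtColor(im,cv2.COLOR_BGR2HSV)
    def blob(mask,seed):
        k,l,st,c=cv2.connectedComponentsWithStats(mask.astype(np.uint8)); i=l[seed[1],seed[0]]
        m=l==i; return m,c[i],st[i]
    seeds={"top":((328,180),(388,169),(225,158)),"scene":((311,232),(283,263),(372,190))}[n]
    for nm,s,mk in (("dish",seeds[0],hsv[...,1]<110),("mark",seeds[1],im.max(2)<110)):
        m,c,st=blob(mk,s); zz=np.nanmedian(w[m][:,2]); p=w[m]
        print(n,nm,"px",c.round(1),st,"zmed",zz.round(4),"depth mean",np.nanmean(p,0).round(4),"ray",toworld(c,{'dish':.013,'mark':.024}[nm],K,R,t).round(4))
    # hood roof
    m=(np.abs(w[...,2]-.106)<.012)&(w[...,1]>-.1)&(w[...,0]>.2)
    m,c,st=blob(cv2.morphologyEx(m.astype(np.uint8),cv2.MORPH_OPEN,np.ones((3,3))),seeds[2] if n=="top" else (374,172))
    q=w[m]; r=cv2.minAreaRect(q[:,:2].astype(np.float32)*1000); print(n,"roof",st,np.nanmedian(q[:,2]).round(4),r,(cv2.boxPoints(r)).round(1).tolist())
    # frame
    if n=="top":
        m=(w[...,2]>.012)&(w[...,2]<.035)&(w[...,1]<-.2)&(w[...,1]>-.40)&(w[...,0]>.3)
        m,c,st=blob(m,seeds[1]); r=cv2.minAreaRect(w[m][:,:2].astype(np.float32)*1000);print("dock",st,r,np.nanmedian(w[m][:,2]))
        m=(w[...,2]>.004)&(w[...,2]<.02)
        # base plate front
        pp=w[185:206,235:275].reshape(-1,3);mm=np.abs(pp[:,2]-.010)<.004
        print("plate",cv2.minAreaRect(pp[mm][:,:2].astype(np.float32)*1000))
    for nm,px in (("desk",(350,230)),):
        print(w[px[1],px[0]])
E
```

```text
top dish px [327.9 183.1] [314 170  28  27 599] zmed 0.0143 depth mean [ 0.5086 -0.1885  0.0136] ray [ 0.5086 -0.1885  0.013 ]
top mark px [387.5 169.1] [374 156  28  27 582] zmed 0.0213 depth mean [ 0.5363 -0.3137  0.0213] ray [ 0.536  -0.3133  0.024 ]
top roof [ 190  125   68   67 2416] 0.1046 ((553.7156372070312, 15.314704895019531), (96.69305419921875, 96.19640350341797), 46.87733459472656) [[485.6000061035156, 12.899999618530273], [555.7999877929688, -52.900001525878906], [621.9000244140625, 17.700000762939453], [551.7000122070312, 83.5]]
dock [ 355  137   65   66 3444] ((541.5053100585938, -314.6666259765625), (124.28546142578125, 137.0166778564453), 81.71395874023438) 0.020610229073310074
plate ((485.27716064453125, -22.293563842773438), (61.63114929199219, 42.44865036010742), 89.54428100585938)
[ 0.40904946 -0.23482098  0.0004176 ]
scene dish px [310.9 232.4] [299 223  25  20 386] zmed 0.0155 depth mean [ 0.512  -0.1916  0.0138] ray [ 0.5115 -0.1911  0.013 ]
scene mark px [282.9 262.6] [270 254  26  18 346] zmed 0.0226 depth mean [ 0.5373 -0.3136  0.0226] ray [ 0.5384 -0.3147  0.024 ]
scene roof [355 161  45  25 865] 0.106 ((555.9291381835938, 13.214309692382812), (94.76985168457031, 98.95475769042969), 47.28620529174805) [[487.3999938964844, 12.0], [560.0999755859375, -55.20000076293945], [624.4000244140625, 14.5], [551.7000122070312, 81.5999984741211]]
[ 5.69540778e-01 -1.10562496e-01 -1.72055131e-04]
```

```bash
cat >> h.py <<'E'
def rel(target,rpy):
    """shift (mm) and rotvec (deg) in tool axes from the present pose"""
    p,q=pose(); g=Ro.from_euler('xyz',rpy,degrees=True)
    return (q.inv().apply(np.array(target)-p)*1000).round(1),(q.inv()*g).as_rotvec(degrees=True).round(1)
E
python3 - <<'E'
from h import *
P=arm.camera_params("wrist");R=np.array(P["R"]);t=np.array(P["t"]);p,q=pose()
print("cam in tool",q.inv().apply(-R.T@t-p), q.inv().apply(R[2]),q.inv().apply(R[0]))
print(rel([.51,-.19,.2],[180,0,70]))
E
```

```text
cam in tool [ 0.07362955  0.0007047  -0.14257991] [-2.87271121e-01  6.92792547e-04  9.57849061e-01] [-2.67005549e-04  9.99999642e-01 -8.03357558e-04]
(array([-544.1, -539.6,   31.3]), array([ 0. , -0. , 88.5]))
```

>>> drive_tool(
  plan=[
    [-35,-35,0,0,0,8,1],
    [-70,-70,0,0,0,16,1],
    [-105,-105,0,0,0,24,1],
    [-140,-140,0,0,0,32,1],
    [-175,-175,0,0,0,40,1],
    [-210,-210,0,0,0,48,1],
    [-245,-245,0,0,0,56,1],
    [-280,-280,0,0,0,64,1],
    [-315,-315,5,0,0,72,1],
    [-350,-350,10,0,0,80,1],
  ],
)

```text
time: 1.8
ee_pos: [0.3994, 0.0556, 0.2216]
orientation: [179.9, -0.0, 78.1]
force: [1.8, 1.2, -0.8]
gripper_width: 0.0853
gripper_force: 0.0
```

```bash
python3 -c "
from h import *
print(pose()[0],rel([.51,-.19,.17],[180,0,70]))"
```

```text
[0.39940634 0.05557227 0.22160878] (array([-217.6,  158.6,   51.7]), array([ 0.1, -0. ,  8.1]))
```

>>> drive_tool(
  plan=[
    [-35,25,5,0,0,2,1],
    [-70,50,10,0,0,5,1],
    [-105,75,18,0,0,8,1],
    [-140,100,25,0,0,8,1],
    [-175,125,35,0,0,8,1],
    [-205,148,45,0,0,8,1],
    [-217,158,51,0,0,8,1],
    [-217,158,51,0,0,8,1],
    [-217,158,51,0,0,8,1],
    [-217,158,51,0,0,8,1],
  ],
)

```text
time: 2.8
ee_pos: [0.5103, -0.1856, 0.1711]
orientation: [180.0, -0.0, 70.5]
force: [-0.7, -0.4, -0.6]
gripper_width: 0.0853
gripper_force: 0.0
```

```bash
cat > look.py <<'E'
from h import *
import sys
im,d,K,R,t=cap("wrist"); n=sys.argv[1]; cv2.imwrite(f"pics/{n}.png",im); np.savez(n+".npz",im=im,d=d,K=K,R=R,t=t)
print(pose()[0],pose()[1].as_euler('xyz',True))
for th in sys.argv[2:]: print(th,[(np.round(x["rect"]).tolist(),round(x["conf"],2)) for x in arm.find_in("wrist",th)][:4])
E
python3 look.py w1 dish dock bed_top
```

```text
[ 0.51035972 -0.18555652  0.17118555] [ 1.79936732e+02 -6.15165073e-03  7.05428028e+01]
dish [([292.0, 169.0, 344.0, 217.0], 0.97), ([184.0, 145.0, 242.0, 202.0], 0.84), ([106.0, 104.0, 170.0, 162.0], 0.64)]
dock [([311.0, 222.0, 422.0, 329.0], 0.85)]
bed_top [([334.0, 245.0, 406.0, 316.0], 0.93)]
```

View pics/w1.png

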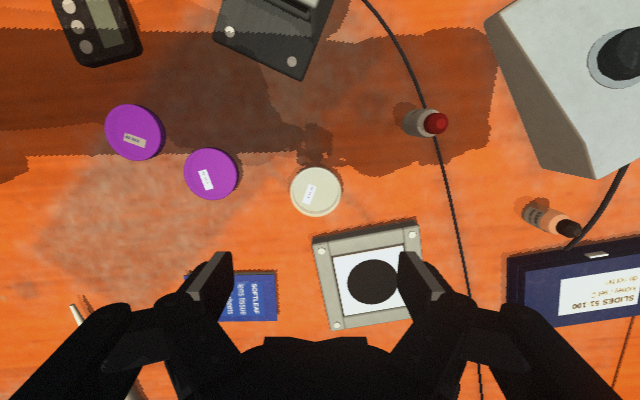

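The wrist view shows the clear dish at (316,191), the purple look-alikes at (135,132) and (211,173), and the dock mark at (373,282). I'll measure the dish and mark here.

```bash
python3 - <<'E'
from h import *
z=np.load("w1.npz"); im,d,K,R,t=[z[k] for k in("im","d","K","R","t")]
w=cloud(d,K,R,t); hsv=cv2.cvtColor(im,cv2.COLOR_BGR2HSV)
for nm,s,mk,h in (("dish",(322,205),hsv[...,1]<120,.013),("mark",(373,282),im.max(2)<80,.024)):
    k,l,st,c=cv2.connectedComponentsWithStats(mk.astype(np.uint8)); m=l==l[s[1],s[0]]
    cs,_=cv2.findContours(m.astype(np.uint8),cv2.RETR_EXTERNAL,cv2.CHAIN_APPROX_NONE); e=cv2.fitEllipse(max(cs,key=len))
    print(nm,st[l[s[1],s[0]]],e,np.nanmedian(w[m][:,2]).round(4),np.nanmean(w[m],0).round(4),toworld(e[0],h,K,R,t).round(4))
    pt=np.array([toworld(p,h,K,R,t)[:2]*1000 for p in max(cs,key=len)[:,0]],np.float32); print(cv2.minEnclosingCircle(pt))
E
```

```text
dish [ 290  166   52   51 2064] ((315.23870849609375, 191.1099395751953), (49.92931365966797, 50.87628173828125), 101.88749694824219) 0.0157 [ 0.5097 -0.1867  0.0156] [ 0.5096 -0.1872  0.013 ]
((509.3125, -187.7229461669922), 29.113628387451172)
mark [    9   136   631   264 50483] ((362.7775573730469, 309.1527404785156), (242.7135009765625, 552.795654296875), 81.66923522949219) 0.2477 [ 0.533  -0.195   0.2192] [ 0.5157 -0.3439  0.024 ]
((429.85699462890625, -411.4042053222656), 422.4393310546875)
```

```bash
python3 -c "
from h import *
print(pose()[0],rel([.51,-.188,.001],[180,0,70]))"
```

```text
[ 0.51044286 -0.18586078  0.1709483 ] (array([-2.200e+00,  1.000e-01,  1.699e+02]), array([ 0.1, -0. ,  0.5]))
```

>>> drive_tool(
  plan=[
    [-1,0,40,0,0,0,1],
    [-1,0,80,0,0,0,1],
    [-2,0,120,0,0,0,1],
    [-2,0,145,0,0,0,1],
    [-2,0,160,0,0,0,1],
    [-2,0,168,0,0,0,1],
    [-2,0,169,0,0,0,1],
    [-2,0,169,0,0,0,0.55],
    [-2,0,169,0,0,0,0.4],
    [-2,0,169,0,0,0,0.4],
  ],
)

```text
time: 4.0
ee_pos: [0.5108, -0.1889, 0.0033]
orientation: [179.8, -0.0, 70.5]
force: [-1.4, 0.7, 5.7]
gripper_width: 0.0504
gripper_force: 61.7
```

```bash
python3 look.py w2
```

```text
[ 0.51077496 -0.18885736  0.00327266] [ 1.79838514e+02 -3.03746019e-03  7.04688424e+01]
```

View pics/w2.png

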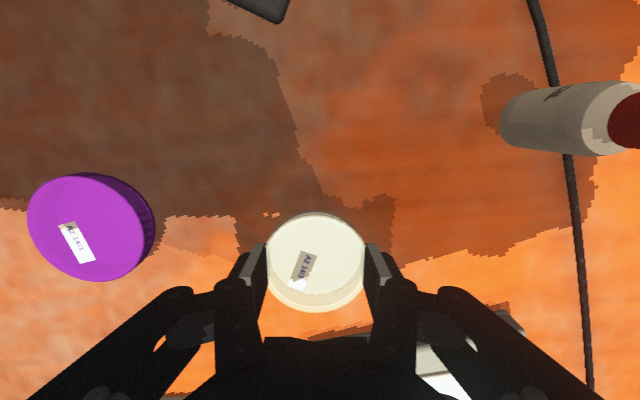

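The dish is gripped (opening about 50 mm, image centre (316,258)), with the vial at (565,117) untouched. Next I'll lift and measure the dish in hand together with the mark.

>>> drive_tool(
  plan=[
    [0,0,-10,0,0,0,0.4],
    [0,0,-30,0,0,0,0.4],
    [0,0,-60,0,0,0,0.4],
    [0,0,-90,0,0,0,0.4],
    [0,0,-120,0,0,0,0.4],
    [0,0,-140,0,0,0,0.4],
    [0,0,-150,0,0,0,0.4],
    [0,0,-150,0,0,0,0.4],
    [0,0,-150,0,0,0,0.4],
    [0,0,-150,0,0,0,0.4],
  ],
)

```text
time: 5.05
ee_pos: [0.5092, -0.1883, 0.1499]
orientation: [-179.9, -0.0, 70.5]
force: [-0.3, -0.4, 0.2]
gripper_width: 0.0507
gripper_force: 62.3
```

```bash
python3 look.py w3 dish bed_top; python3 - <<'E'
from h import *
p,q=pose(); print(arm.get_state()["force"],arm.get_state()["gripper_width"])
def circ(f,s,mk,h,box,fromtop=False):
    z=np.load(f+".npz"); im,d,K,R,t=[z[k] for k in("im","d","K","R","t")]
    hsv=cv2.cvtColor(im,cv2.COLOR_BGR2HSV); m=mk(im.astype(int),hsv.astype(int)); b=np.zeros_like(m); b[box[1]:box[3],box[0]:box[2]]=1; m&=b
    k,l,st,c=cv2.connectedComponentsWithStats(m.astype(np.uint8)); i=l[s[1],s[0]]; m=l==i
    cs=max(cv2.findContours(m.astype(np.uint8),cv2.RETR_EXTERNAL,cv2.CHAIN_APPROX_NONE)[0],key=len)
    hull=cv2.convexHull(cs); e=cv2.fitEllipse(cs)
    pt=np.array([toworld(x,h,K,R,t)[:2]*1000 for x in hull[:,0].astype(float)],np.float32)
    w=cloud(d,K,R,t)[m]
    print(f,st[i],e,np.nanmedian(w[:,2]).round(4),toworld(e[0],h,K,R,t).round(4),cv2.minEnclosingCircle(pt))
dark=lambda im,h:im.max(2)<90
circ("w1",(360,282),dark,.024,(335,250,398,312))
circ("w3",(373,275),dark,.024,(335,240,420,320))
E
```

```text
[ 0.50918973 -0.18830007  0.14994663] [-1.79880004e+02 -8.01501213e-04  7.04679024e+01]
dish [([174.0, 144.0, 235.0, 203.0], 0.87), ([265.0, 208.0, 369.0, 315.0], 0.84), ([89.0, 100.0, 156.0, 161.0], 0.7)]
bed_top [([346.0, 252.0, 416.0, 327.0], 0.78)]
[ 0.28774504  0.02615451 -0.23453641] 0.05069447925969588
w1 [ 348  260   50   44 1749] ((372.4062194824219, 281.4323425292969), (43.02109146118164, 49.873226165771484), 77.32463836669922) 0.0224 [ 0.5375 -0.3107  0.024 ] ((537.6409301757812, -311.5430908203125), 30.186246871948242)
w3 [ 353  243   67   77 3254] ((385.4640197753906, 288.3298034667969), (56.337562561035156, 83.7656478881836), 148.30117797851562) 0.1911 [ 0.5469 -0.3121  0.024 ] ((556.7964477539062, -308.0806884765625), 57.88774490356445)
```

View pics/w3.png

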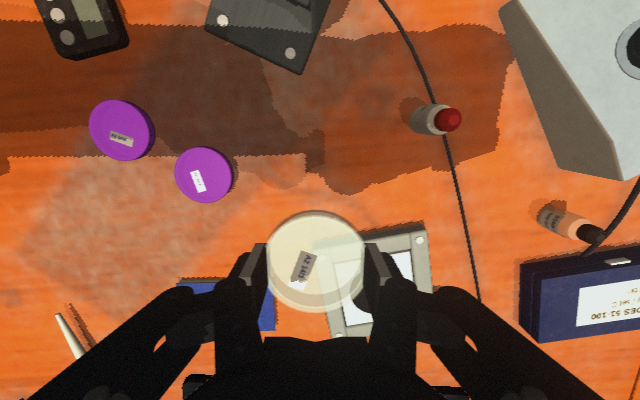

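The w3 view shows the dish held level in hand at (315,258), with the dock mark hidden behind it at about (380,285). Next I'll work out the dish's offset in the tool frame.

```bash
python3 - <<'E'
from h import *
z=np.load("w3.npz"); im,d,K,R,t=[z[k] for k in("im","d","K","R","t")]
w=cloud(d,K,R,t); p,q=pose()
m=np.zeros(d.shape,bool); m[205:318,262:372]=1; m&=(d<.22)&(d>0)&(im.max(2)>90)
k,l,st,c=cv2.connectedComponentsWithStats(m.astype(np.uint8)); m=l==l[240,315]
print(st[l[240,315]]); 
a=w[m]; A=np.c_[a[:,:2],np.ones(len(a))]; zt=np.nanpercentile(a[:,2],[5,25,50,75,95]); print(zt.round(4))
top=a[a[:,2]>np.nanmedian(a[:,2])-.004]; r=cv2.minEnclosingCircle((top[:,:2]*1000).astype(np.float32)); print(r,top.mean(0).round(4))
loc=q.inv().apply(top-p)*1000; print("tool frame",loc.mean(0).round(1),loc.min(0).round(1),loc.max(0).round(1)); print("tilt", np.linalg.lstsq(np.c_[loc[:,:2],np.ones(len(loc))],loc[:,2],rcond=None)[0].round(3))
# silhouette rays at height of top
b=l*0+m; cs=max(cv2.findContours(b.astype(np.uint8),cv2.RETR_EXTERNAL,cv2.CHAIN_APPROX_NONE)[0],key=len)
h=.1615; pts=q.inv().apply(np.array([toworld(x,h,K,R,t) for x in cs[:,0].astype(float)])-p)*1000
print(pts.min(0).round(1),pts.max(0).round(1)) # x max side = upper image
E
```

```text
[ 265  209  101  104 8476]
[0.1606 0.1618 0.1623 0.1627 0.1633]
((508.836181640625, -187.72439575195312), 29.22000503540039) [ 0.5098 -0.1858  0.1623]
tool frame [  2.5  -0.4 -11.9] [-27.8 -26.4 -16.4] [29.6 25.5 -7.9]
tilt [ 1.1000e-02  8.0000e-03 -1.1942e+01]
[-28.  -26.4 -11.2] [ 31.9  25.1 -11.1]
```

>>> drive_tool(
  plan=[
    [-30,11,5,0,0,0,0.4],
    [-60,22,10,0,0,0,0.4],
    [-95,33,20,0,0,0,0.4],
    [-130,45,30,0,0,0,0.4],
    [-160,55,40,0,0,0,0.4],
    [-180,63,47,0,0,0,0.4],
    [-189,67,50,0,0,0,0.4],
    [-189,67,50,0,0,0,0.4],
    [-189,67,50,0,0,0,0.4],
    [-189,67,50,0,0,0,0.4],
  ],
)

```text
time: 6.2
ee_pos: [0.5101, -0.388, 0.1019]
orientation: [180.0, 0.0, 70.5]
force: [-0.9, 0.3, -1.3]
gripper_width: 0.0505
gripper_force: 62.3
```

```bash
python3 look.py w4; python3 - <<'E'
from h import *
z=np.load("w4.npz"); im,d,K,R,t=[z[k] for k in("im","d","K","R","t")]
P=(K@(R@np.array([.5375,-.3125,.024])+t)); s=(P[:2]/P[2]).astype(int); print("expect px",s)
w=cloud(d,K,R,t); m=(im.max(2)<90)&(w[...,2]<.04)
k,l,st,c=cv2.connectedComponentsWithStats(m.astype(np.uint8)); i=l[s[1],s[0]]; m=l==i
cs=max(cv2.findContours(m.astype(np.uint8),cv2.RETR_EXTERNAL,cv2.CHAIN_APPROX_NONE)[0],key=len)
pt=np.array([toworld(x,.024,K,R,t)[:2]*1000 for x in cs[:,0].astype(float)],np.float32)
print(st[i],np.nanmedian(w[m],0),cv2.minEnclosingCircle(pt),cv2.fitEllipse(pt))
print(rel([.5375,-.313,.06],[180,0,70.5]))
E
```

```text
[ 0.51011278 -0.38807716  0.10203461] [1.79955676e+02 7.09313348e-03 7.05355970e+01]
expect px [316 110]
[ 276   67   81   85 5286] [ 0.53748691 -0.31127683  0.02261456] ((537.2655029296875, -312.5652160644531), 30.174074172973633) ((537.1422729492188, -312.4831848144531), (59.152557373046875, 59.49631881713867), 174.33352661132812)
(array([79.9,  0.8, 42. ]), array([0., 0., 0.]))
```

>>> drive_tool(
  plan=[
    [20,0,5,0,0,0,0.4],
    [40,0,12,0,0,0,0.4],
    [60,0,25,0,0,0,0.4],
    [73,0.5,40,0,0,0,0.4],
    [80,0.5,55,0,0,0,0.4],
    [80,0.5,64,0,0,0,0.4],
    [80,0.5,66,0,0,0,0.4],
    [80,0.5,66,0,0,0,0.4],
    [80,0.5,66,0,0,0,0.4],
    [80,0.5,66,0,0,0,0.4],
  ],
)

```text
time: 7.25
ee_pos: [0.5371, -0.3145, 0.036]
orientation: [179.9, 0.0, 70.4]
force: [0.1, -0.3, 0.5]
gripper_width: 0.0506
gripper_force: 62.4
```

```bash
python3 look.py w5; python3 - <<'E'
from h import *
z=np.load("w5.npz"); im,d,K,R,t=[z[k] for k in("im","d","K","R","t")]
print(arm.get_state()["force"],rel([.5373,-.3131,.026],[180,0,70.5]))
E
```

```text
[ 0.53707192 -0.31438608  0.03593013] [1.79942572e+02 1.24776025e-02 7.04327997e+01]
[-0.15325025  0.02679303  0.0568761 ] (array([ 1.3, -0.2,  9.9]), array([ 0.1,  0. , -0.1]))
```

View pics/w5.png

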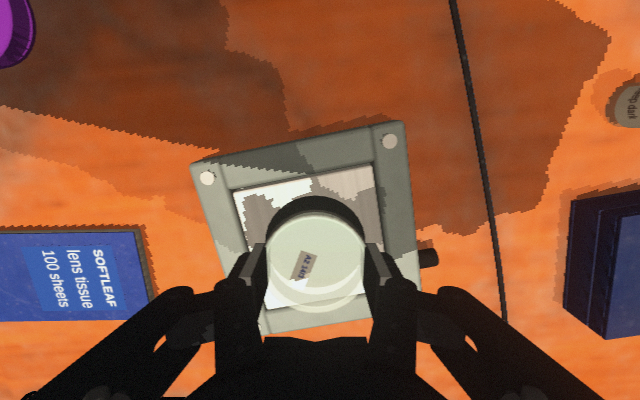

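The w5 view shows the dish at (315,260) hovering about 10 mm over the mark. I'll shift 1 mm, lower it, and check the force before releasing.

>>> drive_tool(
  plan=[
    [1,0,3,0,0,0,0.4],
    [1,0,6,0,0,0,0.4],
    [1,0,8,0,0,0,0.4],
    [1,0,9,0,0,0,0.4],
    [1,0,10,0,0,0,0.4],
    [1,0,10,0,0,0,0.4],
    [1,0,10,0,0,0,0.4],
    [1,0,10,0,0,0,0.4],
    [1,0,10,0,0,0,0.4],
    [1,0,10,0,0,0,0.4],
  ],
)

```text
time: 8.3
ee_pos: [0.5373, -0.3129, 0.0253]
orientation: [180.0, -0.0, 70.5]
force: [-0.4, 0.5, 1.2]
gripper_width: 0.0507
gripper_force: 62.5
```

```bash
python3 -c "
from h import *
for i in range(4): arm.capture('top'); s=arm.get_state(); print(s['ee_pos'],s['force'])"
```

```text
[ 0.53728198 -0.31287763  0.02532813] [-0.50402271  1.1808189   0.29080774]
[ 0.53730327 -0.31288301  0.02534488] [-0.22923694  0.46018923  0.47291897]
[ 0.53730515 -0.31289636  0.02534107] [-0.45166054  0.70336959  1.09731067]
[ 0.53731925 -0.31286914  0.02536846] [ 0.1795592  -0.31770954  1.70866901]
```

>>> drive_tool(
  plan=[
    [0,0,0,0,0,0,0.7],
    [0,0,0,0,0,0,0.8],
    [0,0,0,0,0,0,0.9],
    [0,0,0,0,0,0,0.9],
    [0,0,-10,0,0,0,0.9],
    [0,0,-25,0,0,0,0.9],
    [-20,0,-50,0,0,0,0.9],
    [-60,0,-65,0,0,0,0.3],
    [-80,0,-75,0,0,0,0],
    [-80,0,-75,0,0,0,0],
  ],
)

```text
time: 9.5
ee_pos: [0.5104, -0.3912, 0.1037]
orientation: [179.8, 0.1, 70.3]
force: [-0.1, 0.5, 0.1]
gripper_width: 0.034
gripper_force: 0.0
```

```bash
python3 look.py w6; python3 - <<'E'
from h import *
z=np.load("w6.npz"); im,d,K,R,t=[z[k] for k in("im","d","K","R","t")]
P=(K@(R@np.array([.5375,-.3125,.037])+t)); s=(P[:2]/P[2]); print("dish expect px",s)
w=cloud(d,K,R,t); g=(abs(w[...,0]-.5375)<.05)&(abs(w[...,1]+.3125)<.05)
m=g&(w[...,2]>.031)&(w[...,2]<.05); q=w[m]; print(len(q),np.nanmedian(q,0).round(4),cv2.minEnclosingCircle((q[:,:2]*1000).astype(np.float32)))
A=np.c_[q[:,:2]-[.537,-.3125],np.ones(len(q))]; print("plane",np.linalg.lstsq(A,q[:,2],rcond=None)[0].round(4))
x,y=s.astype(int); c=im[max(0,y-90):y+90,x-110:x+110]; cv2.imwrite("pics/w6c.png",cv2.resize(c,None,fx=3,fy=3,interpolation=cv2.INTER_CUBIC))
E
```

```text
[ 0.51056507 -0.38965207  0.10236536] [1.79853280e+02 4.41613299e-02 7.03551929e+01]
dish expect px [313.81114162 106.08208903]
5456 [ 0.5377 -0.3114  0.0377] ((537.3895263671875, -312.3772277832031), 28.820222854614258)
plane [-0.0022  0.0005  0.0377]
```

View pics/w6c.png

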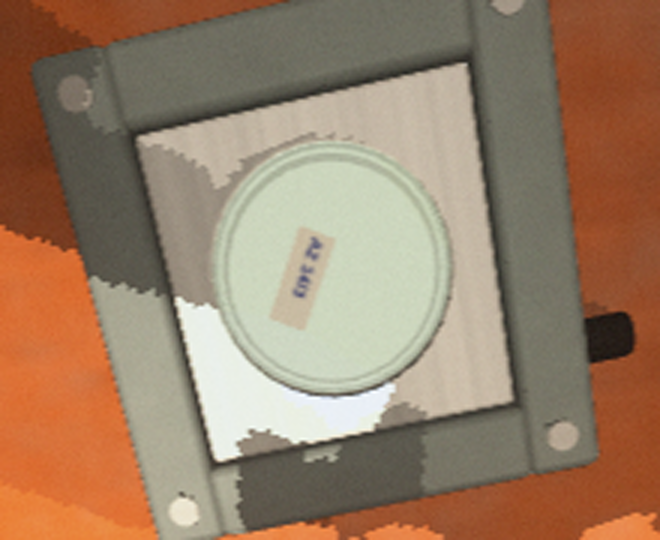

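The w6 crop shows the dish centred at (335,268) of the crop, flat on the bed and covering the whole mark. It measures (537.4,-312.4) mm against the mark's (537.2,-312.5), so it is within 0.3 mm. Next I'll press it down with shut fingers.

```bash
python3 -c "
from h import *
arm.capture('top')
print(rel([.5373,-.3125,.045],[180,0,70.5]),arm.get_state()['gripper_width'])"
```

```text
(array([80.6, -0.4, 56.3]), array([ 0.1,  0. , -0.1])) 0.018615761732688255
```

>>> drive_tool(
  plan=[
    [25,0,0,0,0,0,0],
    [50,0,10,0,0,0,0],
    [70,0,20,0,0,0,0],
    [80,0,35,0,0,0,0],
    [80,0,45,0,0,0,0],
    [80,0,54,0,0,0,0],
    [80,0,56,0,0,0,0],
    [80,0,56,0,0,0,0],
    [80,0,56,0,0,0,0],
    [80,0,56,0,0,0,0],
  ],
)

```text
time: 10.6
ee_pos: [0.5374, -0.3134, 0.0449]
orientation: [179.9, 0.0, 70.4]
force: [0.8, 0.6, 0.3]
gripper_width: -0.0002
gripper_force: 0.0
```

>>> drive_tool(
  plan=[
    [0,0,4,0,0,0,0],
    [0,0,7,0,0,0,0],
    [0,0,9,0,0,0,0],
    [0,0,11,0,0,0,0],
    [0,0,13,0,0,0,0],
    [0,0,14,0,0,0,0],
    [0,0,15,0,0,0,0],
    [0,0,16,0,0,0,0],
    [0,0,16,0,0,0,0],
    [0,0,16,0,0,0,0],
  ],
)

```text
time: 11.6
ee_pos: [0.5373, -0.3129, 0.029]
orientation: [180.0, 0.0, 70.5]
force: [-3.3, 1.5, 7.3]
gripper_width: -0.0001
gripper_force: 3.9
```

>>> drive_tool(
  plan=[
    [0,0,1,0,0,0,0],
    [0,0,1,0,0,0,0],
    [0,0,2,0,0,0,0],
    [0,0,2,0,0,0,0],
    [0,0,3,0,0,0,0],
    [0,0,3,0,0,0,0],
    [0,0,3,0,0,0,0],
    [0,0,3,0,0,0,0],
    [0,0,3,0,0,0,0],
    [0,0,3,0,0,0,0],
  ],
)

```text
time: 12.6
ee_pos: [0.5374, -0.313, 0.0288]
orientation: [179.9, 0.0, 70.5]
force: [-11.6, 6.2, 26.4]
gripper_width: 0.0002
gripper_force: 13.5
```

>>> drive_tool(
  plan=[
    [0,0,0,0,0,0,0],
    [0,0,-3,0,0,0,0],
    [0,0,-10,0,0,0,0],
    [0,0,-25,0,0,0,0],
    [0,0,-45,0,0,0,0],
    [-30,0,-70,0,0,0,0],
    [-60,0,-77,0,0,0,0],
    [-80,0,-77,0,0,0,0],
    [-80,0,-77,0,0,0,0],
    [-80,0,-77,0,0,0,0],
  ],
)

```text
time: 13.6
ee_pos: [0.5101, -0.3881, 0.1013]
orientation: [-179.9, -0.0, 70.4]
force: [0.7, -0.4, -0.7]
gripper_width: -0.0001
gripper_force: 0.0
```

```bash
python3 look.py w7; python3 - <<'E'
from h import *
z=np.load("w7.npz"); im,d,K,R,t=[z[k] for k in("im","d","K","R","t")]
w=cloud(d,K,R,t); g=(abs(w[...,0]-.5375)<.05)&(abs(w[...,1]+.3125)<.05)
q=w[g&(w[...,2]>.025)&(w[...,2]<.05)]; print(len(q),np.nanmedian(q,0).round(4),cv2.minEnclosingCircle((q[:,:2]*1000).astype(np.float32)))
print("plane",np.linalg.lstsq(np.c_[q[:,:2]-[.537,-.3125],np.ones(len(q))],q[:,2],rcond=None)[0].round(4))
print("bed",np.nanmedian(w[g&(w[...,2]<.018),2]))
F=np.array([np.cos(np.radians(47)),np.sin(np.radians(47)),0])
p,q=pose(); print(p)
E
```

```text
[ 0.51032839 -0.38758744  0.10137834] [-1.79914807e+02 -4.89180079e-02  7.04601754e+01]
5183 [ 0.5381 -0.3116  0.0318] ((537.6248168945312, -312.579833984375), 28.83371353149414)
plane [-0.003   0.0011  0.0318]
bed 0.015879812502503737
[ 0.51032839 -0.38758744  0.10137834]
```

```bash
python3 - <<'E'
from h import *
for f in("w4","w6","w7"):
    z=np.load(f+".npz"); im,d,K,R,t=[z[k] for k in("im","d","K","R","t")]
    w=cloud(d,K,R,t); r=np.hypot(w[...,0]-.5374,w[...,1]+.3125)
    print(f,[(np.nanpercentile(w[(r>a)&(r<b),2],[10,25,50,75,90])*1000).round(1).tolist() for a,b in((0,15),(15,25),(31.5,36),(36,39.5))])
    ang=np.arctan2(w[...,1]+.3125,w[...,0]-.5374); fr=(np.abs(r-56)<80)&(r>.050)&(r<.06); print(" frame",np.nanpercentile(w[fr,2],[25,50,75]).round(4))
E
```

```text
w4 [[-0.7, -0.1, 1.1, 23.4, 176.5], nan, nan, nan]
 frame [0.0215 0.0221 0.0228]
w6 [[-0.7, -0.2, 0.9, 22.6, 178.4], nan, nan, nan]
 frame [0.0213 0.0219 0.0224]
w7 [[-0.7, -0.2, 0.8, 22.4, 176.8], nan, nan, nan]
 frame [0.0211 0.0218 0.0223]
  return np.nanmean(a, axis, out=out, keepdims=keepdims)
```

Unit slip (r is in m); redo.

```bash
python3 - <<'E'
from h import *
for f in("w4","w6","w7"):
    z=np.load(f+".npz"); im,d,K,R,t=[z[k] for k in("im","d","K","R","t")]
    w=cloud(d,K,R,t); r=1000*np.hypot(w[...,0]-.5374,w[...,1]+.3125)
    print(f,[(np.nanpercentile(w[(r>a)&(r<b),2],[10,25,50,75,90])*1000).round(1).tolist() for a,b in((0,15),(15,25),(31.5,36),(36,39.5))])
E
```

```text
w4 [[21.7, 22.2, 22.7, 23.1, 23.6], [21.8, 22.2, 22.6, 23.1, 23.5], [21.4, 21.9, 22.3, 22.8, 23.2], [21.5, 21.9, 22.3, 22.8, 23.2]]
w6 [[36.9, 37.4, 37.8, 38.2, 38.7], [36.8, 37.3, 37.7, 38.2, 38.5], [21.0, 21.4, 21.9, 22.3, 22.8], [21.1, 21.5, 21.9, 22.4, 22.8]]
w7 [[30.9, 31.4, 31.9, 32.4, 32.8], [30.9, 31.3, 31.7, 32.2, 32.6], [15.1, 15.5, 16.0, 16.5, 16.9], [15.1, 15.5, 16.0, 16.4, 16.9]]
```

The bed measures 16.0 mm, the dish is level and centred, and the fingers met a hard stop at 28.8 mm (16 + 13 solid), so the bed is fully home. Next is the foot switch: I'll stage in front of the mouth with the fingers leaning 38° below horizontal.

```bash
cat >> h.py <<'E'
LIP=np.array([.5225,-.0205]); YAW=47.1
def fs(x_in,y,z,lip=LIP,yaw=YAW):
    """point x_in m behind the lip"""
    a=np.radians(yaw); return np.r_[lip+x_in*np.array([np.cos(a),np.sin(a)])+y*np.array([-np.sin(a),np.cos(a)]),z]
def lean(th,yaw=YAW):
    a,t=np.radians([yaw,th]); f=np.array([np.cos(a),np.sin(a),0]); up=np.array([0,0,1.])
    z=np.cos(t)*f-np.sin(t)*up; x=np.sin(t)*f+np.cos(t)*up; return Ro.from_matrix(np.c_[x,np.cross(z,x),z])
def rel2(target,g):
    p,q=pose(); return (q.inv().apply(np.array(target)-p)*1000).round(1),(q.inv()*g).as_rotvec(degrees=True).round(1)
E
python3 -c "
from h import *
print(fs(-.09,0,.15),rel2(fs(-.09,0,.15),lean(38)))"
```

```text
[ 0.46123512 -0.08642886  0.15      ] (array([ 267.4, -147.1,  -48.2]), array([-10.7,  51.2,  21.7]))
```

>>> drive_tool(
  plan=[
    [30,-17,-20,0,0,0,0],
    [60,-34,-40,0,0,0,0],
    [95,-52,-50,-1.5,7,3,0],
    [130,-72,-50,-3,14,6,0],
    [165,-91,-50,-4.5,21.5,9,0],
    [200,-110,-50,-6,29,12,0],
    [235,-129,-48,-7.5,36,15,0],
    [260,-143,-48,-9,43,18,0],
    [267,-147,-48,-10.7,51,21.7,0],
    [267,-147,-48,-10.7,51,21.7,0],
  ],
)

```text
time: 14.65
ee_pos: [0.4591, -0.0853, 0.1476]
orientation: [-179.7, -51.9, 46.8]
force: [-0.7, -0.2, 0.2]
gripper_width: 0.0002
gripper_force: 0.0
```

```bash
python3 look.py w8 pedal_edge hood_lip foot_switch; python3 -c "
from h import *
print(arm.get_state()['joints'],rel2(fs(-.09,0,.15),lean(38)))
z=np.load('w8.npz'); d,K,R,t=[z[k] for k in('d','K','R','t')]
w=cloud(d,K,R,t); a=np.radians(YAW); e=(w[...,:2]-LIP)@np.array([[np.cos(a),-np.sin(a)],[np.sin(a),np.cos(a)]])*1000
Z=w[...,2]*1000; roof=(abs(Z-105)<5)&(e[...,0]>-20)&(e[...,0]<110)&(abs(e[...,1])<70)
m=cv2.minAreaRect((w[roof][:,:2]*1000).astype(np.float32)); print('roof',roof.sum(),np.nanmedian(Z[roof]),m,cv2.boxPoints(m).round(1).tolist())
pd=(Z>14)&(Z<60)&(abs(e[...,1])<34)&(e[...,0]>-5)&(e[...,0]<70)
for x in range(0,60,4):
    s=pd&(abs(e[...,0]-x)<2); print(x,s.sum(),np.nanpercentile(Z[s],[20,50,80]).round(1) if s.sum()>5 else '')
s=pd&(abs(e[...,0]-18)<6); print('pedal y',np.nanpercentile(e[s][:,1],[1,99]) if s.sum() else '')
"
```

```text
[ 0.46000665 -0.08659426  0.14873331] [179.95572111 -51.68349566  47.13490268]
pedal_edge [([285.0, 182.0, 348.0, 218.0], 0.6)]
hood_lip [([262.0, 112.0, 373.0, 264.0], 0.7)]
foot_switch [([262.0, 113.0, 370.0, 263.0], 0.58)]
[-39.06824729 -17.51842384 -31.34014343  71.17375911  51.4594517
  96.04295905] (array([-0.5, -1.5,  1.1]), array([0.1, 0.4, 0.3]))
roof 6926 106.01087936852142 ((554.8255615234375, 15.062278747558594), (94.45478820800781, 96.22405242919922), 46.415897369384766) [[487.3999938964844, 14.0], [557.0999755859375, -52.29999923706055], [622.2000122070312, 16.100000381469727], [552.5, 82.4000015258789]]
0 0 
4 0 
8 0 
12 299 [35.  37.6 38.8]
16 191 [38.4 39.  39.5]
20 121 [37.5 38.1 38.8]
24 161 [36.4 36.9 37.4]
28 171 [36.4 37.  37.5]
32 103 [35.1 35.7 36.5]
36 167 [34.1 34.6 35. ]
40 114 [34.1 34.7 35.1]
44 125 [32.4 32.9 33.4]
48 159 [31.8 32.2 32.8]
52 96 [30.9 31.8 32.6]
56 125 [29.9 30.3 30.7]
pedal y [-33.13230263  33.12886202]
```

View pics/w8.png

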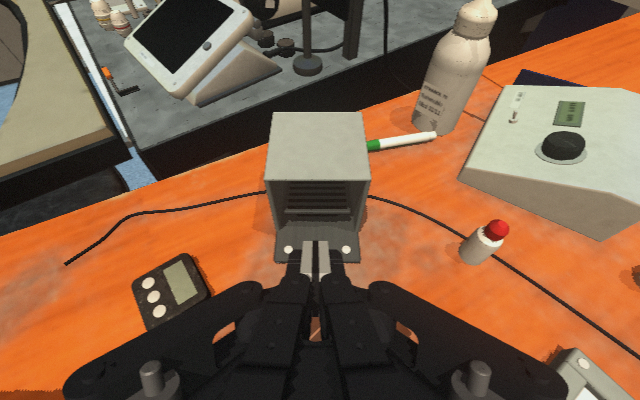

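The w8 view looks straight into the hood: the mouth centre is at (318,215) and the pedal ribs at (318,200), with the fingers aligned. The measured pedal edge is at z 39 mm and about 11–12 mm behind my lip estimate, as it should be. I'll lower outside the mouth, then go straight in.

>>> drive_tool(
  plan=[
    [-15,-1,29,0,0,0,0],
    [-30,-1,58,0,0,0,0],
    [-45,-1,86,0,0,0,0],
    [-45,-1,86,0,0,0,0],
    [-36,-1,98,0,0,0,0],
    [-27,-1,111,0,0,0,0],
    [-18,-1,124,0,0,0,0],
    [-8,-1,137,0,0,0,0],
    [0,-1,148,0,0,0,0],
    [0,-1,148,0,0,0,0],
  ],
)

```text
time: 15.85
ee_pos: [0.5413, -0.0015, 0.0608]
orientation: [179.5, -51.8, 47.6]
force: [-0.6, 0.3, -0.2]
gripper_width: 0.0002
gripper_force: 0.0
```

```bash
python3 -c "
from h import *
arm.capture('top')
p,q=pose();print(p,q.as_euler('xyz',True),arm.get_state()['force'])
for z in (.058,.047,.034,.030): print(z,rel2(fs(.028,0,z),lean(38)))"
```

```text
[ 0.54073241 -0.00186751  0.06043487] [179.55255003 -51.75812696  47.53427596] [-0.16343745 -0.01117945 -0.23265145]
0.058 (array([-0.7, -0.7,  3. ]), array([0.1, 0.2, 0.3]))
0.047 (array([-9.3, -0.7,  9.8]), array([0.1, 0.2, 0.3]))
0.034 (array([-19.6,  -0.8,  17.9]), array([0.1, 0.2, 0.3]))
0.03 (array([-22.7,  -0.8,  20.4]), array([0.1, 0.2, 0.3]))
```

>>> drive_tool(
  plan=[
    [-3,-0.5,4,0,0,0,0],
    [-6,-0.5,7,0,0,0,0],
    [-9,-0.5,10,0,0,0,0],
    [-12,-0.5,12,0,0,0,0],
    [-14,-0.5,13.5,0,0,0,0],
    [-16,-0.5,15,0,0,0,0],
    [-18,-0.5,16.5,0,0,0,0],
    [-18,-0.5,16.5,0,0,0,0],
    [-18,-0.5,16.5,0,0,0,0],
    [-18,-0.5,16.5,0,0,0,0],
  ],
)

```text
time: 16.9
ee_pos: [0.5412, -0.0004, 0.0352]
orientation: [179.7, -51.8, 47.3]
force: [-5.0, -2.4, 7.0]
gripper_width: 0.0003
gripper_force: 3.4
```

>>> drive_tool(
  plan=[
    [-1,0,0.5,0,0,0,0],
    [-2,0,1.5,0,0,0,0],
    [-3,0,2,0,0,0,0],
    [-4,0,3,0,0,0,0],
    [-4,0,3,0,0,0,0],
    [-4,0,3,0,0,0,0],
    [-4,0,3,0,0,0,0],
    [-4,0,3,0,0,0,0],
    [-4,0,3,0,0,0,0],
    [-4,0,3,0,0,0,0],
  ],
)

```text
time: 17.9
ee_pos: [0.5421, -0.0004, 0.0324]
orientation: [179.5, -52.0, 47.5]
force: [-10.0, -3.8, 18.7]
gripper_width: 0.0003
gripper_force: 9.2
```

>>> drive_tool(
  plan=[
    [-1,0,1,0,0,0,0],
    [-2,0,1.5,0,0,0,0],
    [-2,0,1.5,0,0,0,0],
    [-2,0,1.5,0,0,0,0],
    [-2,0,1.5,0,0,0,0],
    [-2,0,1.5,0,0,0,0],
    [-2,0,1.5,0,0,0,0],
    [-2,0,1.5,0,0,0,0],
    [-2,0,1.5,0,0,0,0],
    [-2,0,1.5,0,0,0,0],
  ],
)

```text
time: 18.9
ee_pos: [0.5428, -0.0004, 0.0319]
orientation: [179.4, -52.2, 47.7]
force: [-18.1, -5.0, 32.1]
gripper_width: 0.0004
gripper_force: 15.7
```

```bash
python3 look.py w9; python3 -c "
from h import *
z=np.load('w9.npz'); d,K,R,t=[z[k] for k in('d','K','R','t')]
w=cloud(d,K,R,t); a=np.radians(YAW); e=(w[...,:2]-LIP)@np.array([[np.cos(a),-np.sin(a)],[np.sin(a),np.cos(a)]])*1000
Z=w[...,2]*1000
pd=(Z>14)&(Z<45)&(abs(e[...,1])<34)&(abs(e[...,1])>19)
for x in range(8,60,6):
    s=pd&(abs(e[...,0]-x)<3); print(x,s.sum(),np.nanpercentile(Z[s],[20,50,80]).round(1) if s.sum()>5 else '')
"
```

```text
[ 5.42744568e-01 -3.76842520e-04  3.18845592e-02] [179.36521793 -52.20204848  47.67603595]
8 0 
14 309 [26.1 26.8 27.3]
20 499 [25.4 26.  26.5]
26 521 [25.7 26.4 27. ]
32 453 [25.2 25.7 26.2]
38 439 [25.6 26.3 26.9]
44 181 [25.  25.5 25.9]
50 0 
56 0
```

The pedal is at its stop: the force rose steeply with no travel, the edge is at 26 mm, and it was held for about 1 s. Now I'll release it and withdraw.

>>> drive_tool(
  plan=[
    [6,0,-5,0,0,0,0],
    [13,0,-10,0,0,0,0],
    [20,0,-16,0,0,0,0],
    [25,0,-20,0,0,0,0],
    [25,0,-20,0,0,0,0],
    [12,0,-36,0,0,0,0],
    [-2,0,-54,0,0,0,0],
    [-16,0,-72,0,0,0,0],
    [-30,0,-90,0,0,0,0],
    [-35,0,-97,0,0,0,0],
  ],
)

```text
time: 19.95
ee_pos: [0.4728, -0.0729, 0.0586]
orientation: [179.9, -51.7, 47.1]
force: [0.7, -0.2, -0.5]
gripper_width: 0.0004
gripper_force: 0.0
```

>>> drive_tool(
  plan=[
    [0,0,0,0,0,0,0],
    [15,0,-30,0,0,0,0],
    [35,0,-60,0,0,0,0],
    [50,0,-80,0,0,0,0],
    [50,0,-80,0,0,0,0],
    [50,0,-80,0,0,0,0],
    [50,0,-80,0,0,0,0],
    [50,0,-80,0,0,0,0],
    [50,0,-80,0,0,0,0],
    [50,0,-80,0,0,0,0],
  ],
)

```text
time: 20.95
ee_pos: [0.452, -0.0949, 0.1477]
orientation: [179.8, -51.8, 47.2]
force: [0.5, -0.2, 0.2]
gripper_width: -0.0001
gripper_force: 0.0
```

```bash
python3 look.py w10; python3 -c "
from h import *
z=np.load('w10.npz'); d,K,R,t=[z[k] for k in('d','K','R','t')]
w=cloud(d,K,R,t); a=np.radians(YAW); e=(w[...,:2]-LIP)@np.array([[np.cos(a),-np.sin(a)],[np.sin(a),np.cos(a)]])*1000
Z=w[...,2]*1000; pd=(Z>14)&(Z<45)&(abs(e[...,1])<34)
for x in (14,20,32): print(x,np.nanmedian(Z[pd&(abs(e[...,0]-x)<3)]))
im,d,K,R,t=cap('top'); w=cloud(d,K,R,t); r=np.hypot(w[...,0]-.5374,w[...,1]+.3125)
print('dish',np.nanmedian(w[r<.02],0)); hsv=cv2.cvtColor(im,cv2.COLOR_BGR2HSV)
b=cv2.imread('pics/top0.png'); df=(cv2.absdiff(im,b).max(2)>60).astype(np.uint8); n,l,s,c=cv2.connectedComponentsWithStats(df)
print([s[i].tolist() for i in range(1,n) if s[i,4]>15])
cv2.imwrite('pics/topend.png',cv2.resize(im[100:300,170:440],None,fx=2.9,fy=2.9,interpolation=cv2.INTER_CUBIC)); print(arm.get_state()['force'])
"
```

```text
[ 0.45199915 -0.09494456  0.14784585] [179.80882577 -51.7696375   47.23983203]
14 38.37527763848279
20 38.3636835845031
32 35.37003828321069
dish [ 0.53744316 -0.3130966   0.0303832 ]
[[375, 156, 28, 27, 593], [235, 171, 229, 229, 23756], [370, 235, 7, 4, 20], [367, 242, 8, 5, 20], [124, 285, 104, 51, 2668], [108, 344, 98, 56, 2453], [411, 351, 9, 6, 45], [254, 361, 25, 20, 185], [263, 382, 13, 18, 120]]
[0.45758173 0.40081067 0.96001647]
```

View pics/topend.png

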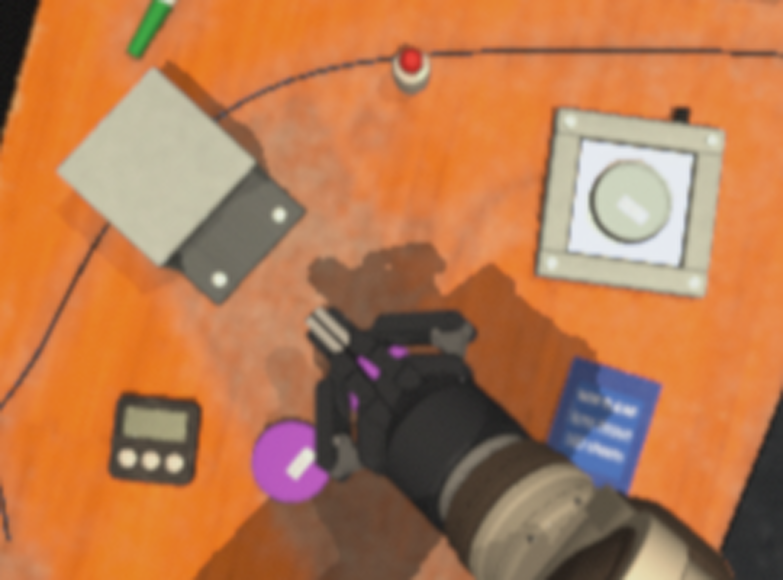

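The final top view shows the dish centred in the bed at (631,203). The vial (410,68), timer (155,440) and tissue (605,430) have not moved, and the arm is clear of everything. The pedal is back at 38.4 mm, so I'm handing in.

```bash
python3 -c "
from cell import arm
print(arm.sign_off())"
```

```text
the job is handed in; nothing more can be done
None
```

The job is handed in at about 21 s: the dish is centred on the mark and level with the bed fully home, the pedal was pressed to its stop, held about 1 s and sprang back, and the vial, timer and tissue pad were left where they were.

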